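Proof-pull a birch slice's hanging eye on the spring tester

TASK

Proof-test the hanging eye of the birch slice in the pull tester: first turn the tester's dial until its nose points at the fin standing on the ring around it, which sets the small stop tab along the scale. Then pull the sled out against its spring until its pointer lines up with the tab, without running well past it, hold it there for at least a second, and ease it gently all the way back home, without letting it snap back. Leave the dial at its fin and the other things on the table where they are.

Things in the scene. Friction and masses are not known exactly. Their poses are not given: they have to be found in the camera images.
- tester: pull tester, a plywood board 12 mm thick fixed to the table; origin on the table under its middle, z up. Main board x -50 to 85, y -185 to 195 mm; dial panel on its -x side (x -168 to -48, y +-75), dial at x = -105, y = 0. Grey spring housing at x 35, y -175 to -75, 57 mm high. The sled slides along y at x = 35. White scale strip with 5 mm ticks along y at x = -32
- sled (a joint): how far the sled is pulled out along the tester's +y, in m: 0 home against its stop, 0.1 fully out. The spring pulls it home with 3 N plus 150 N per m. The sled is an aluminium plate 76 x 125 mm that carries the grip and, clamped flat, a birch slice (72 mm disc, top 35 mm above the table, centre 77 mm behind the grip)
- sled_grip (a point): on the sled's upright black grip, a block 50 mm wide (tester x), 14 mm thick (tester y, the pulling direction), standing from 24 mm to 79 mm above the table; the point is on its middle plane, 79 mm above the table (its top). 37 mm of free room at the slice's side, nothing on the other side
- sled_pointer (a point): top of the sled's pointer, a steel fin 4 mm thick (tester y), 16 mm long (tester x), top 36 mm above the table, at the scale's edge; moves with the sled, axes as the tester's
- tab_mark (a point): top of the stop tab, a black fin 4 mm thick (tester y), 16 mm long (tester x), top 34 mm above the table, beside the pointer's path; axes as the tester's; lined up when its y equals the pointer's. The dial drives it by a screw: 38 mm towards +y per rad of dial; with the dial at 0 it is level with the pointer of the sled at home.
- dial (a joint): angle of the dial in rad, 0 to 2.5: 0 with its nose towards the tester's +y, growing clockwise seen from above
- dial_grip (a point): on the dial's axis, 50 mm above the table, the height to grip: the dial is a black disc 44 mm across with a bar grip 42 mm long, 14 mm thick, reaching from 28 mm to 58 mm above the table, a white line on the nose half of its top; the point's y axis runs along the bar to the nose
- dial_nose (a point): tip of the dial's nose, 34 mm from the axis, 25 mm above the table; its y axis points outward along the nose
- ring (a joint): angle of the clamped dark steel ring around the dial, in rad, measured like the dial's: the dial is at the fin when both read the same. It stays put
- ring_fin (a point): top of the fin on that ring: a bright metal fin 4 mm thick, 8 mm long radially, 40 mm from the dial's axis, top 25 mm above the table; its y axis points outward from the axis
- blank_a: loose blank birch slice, disc 68 mm across, 11 mm high, lying beside the tester; origin under its centre
- blank_b: loose larger birch slice, disc 84 mm across, 12 mm high; origin under its centre
- varnish_jar: loose small amber glass jar with a steel cap, 42 mm across, 52 mm high, beside the tester; origin under its centre
- phone: loose black phone lying flat, 150 x 74 x 9 mm; origin under its centre
- pencil: loose green pencil, 160 mm long along its x, 7 mm thick; origin under its centre
- brush: loose paint brush, 180 mm long along its x, lying on the table
- pen_mug: loose white mug, 76 mm across, 90 mm high, upright; origin under its centre

How it is judged:
On the way, in this order (a step that is already met when the one before it is completed fails the run):
1. the dial's nose points at the fin (within 0.10 rad) for 0.3 s, with the sled still home (within 8 mm) (angle between the y axis of dial_nose and the y axis of ring_fin, either way round below 0.1 rad and value of joint sled below 0.008 m), for 0.3 s.
2. the sled's pointer is level with the tab (within 4 mm) for one second, the dial still at the fin (angle between the y axis of dial_nose and the y axis of ring_fin, either way round below 0.1 rad and y of sled_pointer in the frame of tab_mark between -0.004 and 0.004 m), for 1 s.
At the end, for the whole second after the job is handed in: the dial's nose points at the fin (within 0.10 rad), the sled is back home (within 3 mm of its stop) and at rest (angle between the y axis of dial_nose and the y axis of ring_fin, either way round below 0.1 rad and value of joint sled below 0.003 m and velocity of joint sled between -0.01 and 0.01 m/s); the robot touches nothing.
It fails at once if the sled's pointer runs more than 10 mm past the tab (y of sled_pointer in the frame of tab_mark above 0.01 m).
It fails at once if the sled snaps back (faster than 0.35 m/s towards home) (velocity of joint sled below -0.35 m/s).
It fails at once if a bystander (slices, jar, phone, pencil, brush, mug) is moved by more than 30 mm (distance of any of blank_a, blank_b, varnish_jar, phone, pencil, brush, pen_mug from where it was at the start of the episode above 0.03 m).
It also fails if it takes over 64 s, if anything falls off the work surface, if the arm or the gripper's body presses on something with over 40 N, if the wrist force passes 120 N, or if a joint passes its speed limit or range.

ROBOT

A 7-joint arm with a two-finger parallel gripper is mounted at the origin on the work surface. World frame = base frame: x ahead of the robot, y to its left, z up, the work surface at z = 0. Lengths are in m, angles in rad, forces in N, time in s.
With the tool pointing down it reaches from about 0.4 to 0.9 m from the base axis. Payload 5.5 kg.
Tool frame: the origin (TCP) lies at the very end of the fingers, on their centre line; the grasp point (between the pads) lies 19 mm behind it; z points along the fingers, y is the line along which they close (so a half turn about z gives the same grasp; the last joint's range is limited). The gripper opens to 85 mm and grips with 20 to 120 N. Pads are 22 mm wide; open, the fingers measure 114 mm over their backs; the gripper's body (76 mm by 85 mm) begins 54 mm behind the grasp point. The pads swing forward as they close: fully open they stand 13 mm farther back than shut.
Start: joints at [1.466, 0.501, -0.427, 1.55, 0.221, 1.138, -0.21], TCP at [0.234, -0.607, 0.231] pointing down, gripper open.
Joint ranges: [-2.88, 2.88], [-0.31, 2.03], [-1.54, 1.56], [0.2, 2.42], [-1.41, 4.55], [0.19, 2.02], [-2.57, 2.57]. Speed limits (rad/s): [2.57, 2.57, 3.14, 3.14, 3.14, 3.14, 3.14].

INTERFACE

Orientations are given as a unit quaternion [x, y, z, w].
In Python, from rig import * gives the robot as it stands.
- The arm moves only by the tool move_arm, never from a script. Its argument "increments" is a list of rows, each an object of numbers: "x", "y", "z": the shift along the tool's x, y, z in units of 0.02 m (1.0 is 0.02 m); "ax", "ay", "az": the turn, a rotation vector about the tool's x, y, z in units of 90 degrees (1.0 is 90 degrees). In form: [{"x": .., "y": .., "z": .., "ax": .., "ay": .., "az": ..}, ...]. A call has 1 to 10 rows; each row shifts and turns the commanded pose from where the row before left it, along the tool's axes as they then stand; what a row does not reach is not made up. A row lasts 1/10 s, in which the tool goes at most 50 mm and 8.59 degrees, less where a joint would pass 70% of its speed; a pose out of reach is approached as far as the arm can. A call with a number of a shift or a turn outside -1 to 1 is refused whole. A call with a gripper value outside its range is refused whole. "claw" is the opening, from -1 (shut) to 1 (fully open), set as the call begins (left out, the last holds). The fingers move at their own pace and stop on an object; the grip force is fixed at half the most. Time passes only in rows, so rows that do not move let the fingers close. It gives the time, the measured TCP pose, the force, the opening and the grip force at its end, in the units of the state.
- state(): the state, without advancing time (a new reading comes with each control period).
- capture(name): name is "scene" or "top" or "wrist"; returns a dict with "pixels" (400x640x3 uint8, blue, green, red), "fx", "fy", "cx", "cy" (pixels), "world_from_camera" (4x4, takes a point from camera to world coordinates); the wrist camera has in their place "T_tool_cam" (4x4, takes a point from camera to tool coordinates, whose origin is the TCP and whose axes are the flange's). Camera axes: x right, y down, z forward; pixel columns grow to the right and rows downward; lengths in m; the calibration is good to about 2 mm. The wrist camera is an equidistant fisheye: a pixel r from the principal point sees the ray r / f radians off the axis. A picture is of the moment at which its call begins: read the wrist's pose just before it. There is no depth.
- sign_off(): hands the job in; it is judged then, once.
The state is a dict: "t": time; "joint_pos": joint angles; "qd": joint speeds; "effort": joint torques, N m; "eef_pos": TCP position; "orientation": TCP orientation; "ft_force": force on the tool from outside, world axes, zero at the start; "ft_torque": the same for the moment, N m; "finger_gap": finger opening in m; "grip_force": force on a finger pad.
Only numpy, scipy, OpenCV 4.12 (cv2) and the standard library are available. Lean on these libraries where they do the work, as an engineer would, in place of code of your own. Each camera call takes 0.05 s, during which the arm holds its last target. There are 200 camera calls.

## Working session

There is one attempt and no reset: what is moved stays moved. The work goes in short steps, Python scripts to look and compute and a tool call to move; the robot and the scene stay as the last step left them, time stands still between calls to the robot, and variables do not carry over. Pictures are saved under pics/ and viewed, at most 10 in all, crops included, and the job is handed in when it is done.

Besides the shell and the picture viewer there is one more tool, called in YAML: its name, and indented under it one key for each argument. move_arm: Moves the arm, as the interface text tells. Its arguments: {"type":"object","properties":{"increments":{"type":"array"},"claw":{"type":"number"}},"required":["increments"]}

```bash
ls; mkdir -p pics
python3 - <<'E'
from rig import *
import cv2,numpy as np
for n in ["scene","top"]:
    c=capture(n); cv2.imwrite(f"pics/{n}0.png",c["pixels"]); print(n,c["fx"],c["fy"],c["cx"],c["cy"]);print(np.round(c["world_from_camera"],4).tolist())
s=state();print(s)
E
```

```text
pics
scene 381.3398297616012 381.3398297616012 314.268132916019 201.02256149394609
[[0.7222, 0.5194, -0.4567, 1.0799], [0.6915, -0.5569, 0.4602, -0.5655], [-0.0153, -0.6482, -0.7613, 0.951], [0.0, 0.0, 0.0, 1.0]]
top 508.76630588971665 508.76630588971665 313.53932321824067 203.24825695839326
[[-0.026, -0.9815, 0.1895, 0.2005], [-0.9997, 0.0254, -0.0059, -0.0052], [0.001, -0.1896, -0.9819, 1.7783], [0.0, 0.0, 0.0, 1.0]]
{'t': 0.1, 'joint_pos': array([ 1.46621678,  0.50179762, -0.42684116,  1.55131247,  0.22082261,
        1.13832352, -0.21029626]), 'qd': array([-9.94552076e-04, -1.65476031e-03,  5.76188212e-04, -2.30224375e-03,
        6.89263680e-04,  1.61626322e-03,  9.37557129e-06]), 'effort': array([-1.10649189e-02, -5.70816100e+01, -5.83819583e+00, -2.81747478e+01,
        1.06532060e-02,  5.56997416e-03,  2.88396882e-05]), 'eef_pos': array([ 0.23345715, -0.60596593,  0.23035248]), 'orientation': array([ 9.83131749e-01,  1.82896618e-01, -1.29641322e-04, -8.79755089e-04]), 'ft_force': array([-1.3156683 , -0.06350143, -1.44347223]), 'ft_torque': array([0.02074015, 0.0305375 , 0.0180647 ]), 'grip_force': 0.0, 'finger_gap': 0.08547568610020319}
```

View pics/scene0.png

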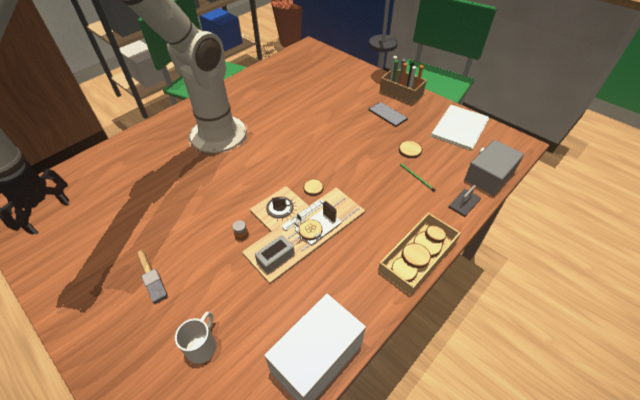

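View pics/top0.png

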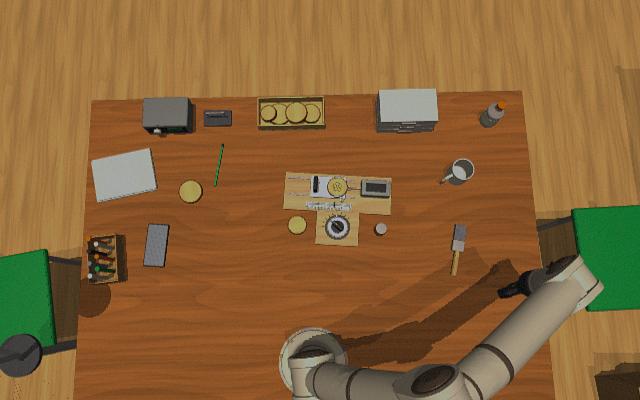

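The scene view shows the tester with the dial at about (280,206) and the grip at (330,211). In the top view the dial is at (337,228) and the grip at (316,184), so tester +y is roughly world +y. The jar is at (381,229) and blank_a at (297,225). I'll zoom in.

```bash
cat > h.py <<'E'
from rig import *
import cv2,numpy as np
def ray(c,u,v,z):
    T=np.array(c["world_from_camera"]);d=T[:3,:3]@np.array([(u-c["cx"])/c["fx"],(v-c["cy"])/c["fy"],1.]);o=T[:3,3]
    return (o+d*(z-o[2])/d[2])[:2]
def proj(c,p):
    T=np.array(c["world_from_camera"]);q=T[:3,:3].T@(np.array(p)-T[:3,3]);return c["fx"]*q[0]/q[2]+c["cx"],c["fy"]*q[1]/q[2]+c["cy"]
E
python3 - <<'E'
from h import *
t=capture("top");s=capture("scene")
a=cv2.resize(t["pixels"][165:250,275:400],None,fx=6,fy=6,interpolation=cv2.INTER_CUBIC)
b=cv2.resize(s["pixels"][180:285,230:370],None,fx=5,fy=5,interpolation=cv2.INTER_CUBIC)
cv2.imwrite("pics/a1.png",a);cv2.imwrite("pics/b1.png",b)
for n,u,v,z in [("dial",337,228,.058),("grip",316,184,.079),("jar",381,229,.05),("blank",297,225,.01),("cUL",285,172,.012),("cUR",391,177,.012),("cLR",390,214,.012),("cLL",284,209,.012),("pLL",315,244,.012),("pLR",358,246,.012)]: print(n,ray(t,u,v,z).round(4))
E
```

```text
dial [ 0.4444 -0.0933]
grip [ 0.5954 -0.0256]
jar [ 0.4382 -0.2444]
blank [0.4655 0.0442]
cUL [0.6578 0.0833]
cUR [ 0.6297 -0.2949]
cLR [ 0.4959 -0.284 ]
cLL [0.5234 0.0889]
pLL [ 0.3968 -0.0172]
pLR [ 0.3859 -0.1665]
```

View pics/a1.png

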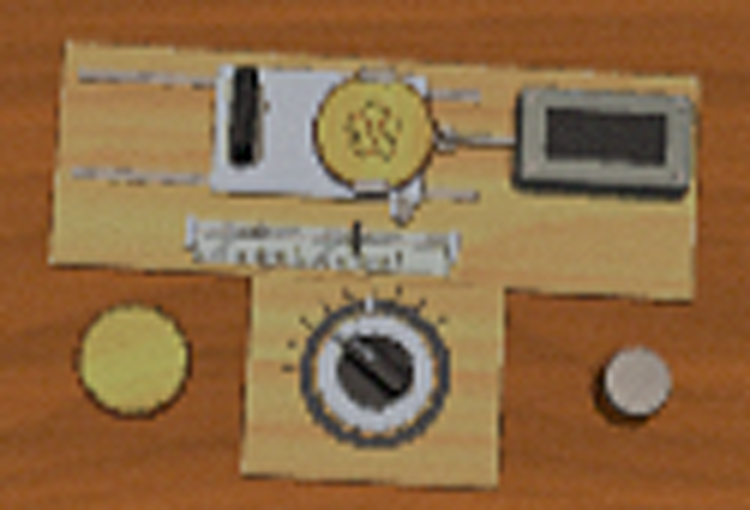

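View pics/b1.png

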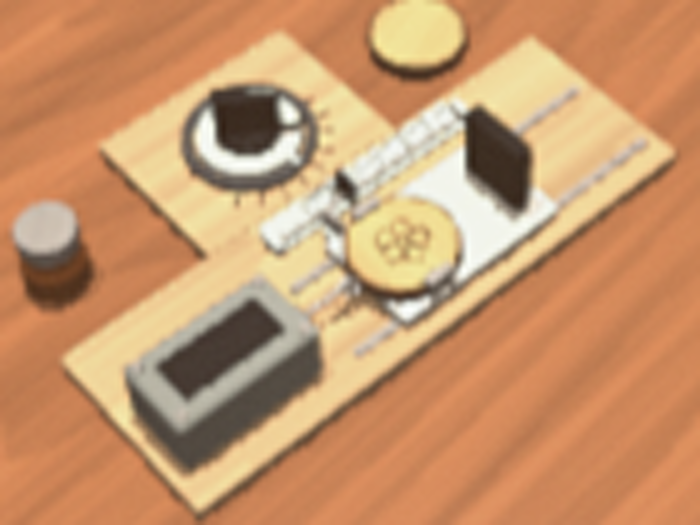

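The top crop shows the dial nose pointing up-left, about (340,335) in the crop, and the bright fin almost straight up at (369,303). The tab is at (357,237), the pointer at (403,205) and the grip at (243,115). The scene crop agrees.

Next I'll compute positions and the approach shift.

Run:
```python
from h import *
t=capture("top");s=capture("scene")
A=lambda u,v,z: ray(t,275+(u+.5)/6-.5,165+(v+.5)/6-.5,z)
C=[A(67,42,.012),A(699,77,.012),A(692,299,.012),A(50,263,.012)]
L=np.array([[85,195],[85,-185],[-50,-185],[-50,195]])/1e3
W=np.array(C);Lc=L-L.mean(0);Wc=W-W.mean(0)
th=np.arctan2((Lc[:,0]*Wc[:,1]-Lc[:,1]*Wc[:,0]).sum(),(Lc*Wc).sum())
R=np.array([[np.cos(th),-np.sin(th)],[np.sin(th),np.cos(th)]]);o=W.mean(0)-R@L.mean(0)
print("yaw",th,"org",o,"resid",((L@R.T+o)-W).round(4).tolist())
loc=lambda p:(R.T@(p-o)*1e3).round(1)
ring=A(375,374,.018);print("ring",loc(ring),"dialtop",loc(A(375,370,.058)),"fin",loc(A(369,303,.025)),"tab",loc(A(357,237,.034)),"ptr",loc(A(403,207,.036)),"grip",loc(A(245,115,.079)))
d=o+R@[-.105,0];print("dial world",d,"grip0",o+R@(loc(A(245,115,.079))/1e3))
f=loc(A(369,303,.025))-[-105,0];print("fin angle",np.arctan2(f[0],f[1]))
st=state();q=st["orientation"];from scipy.spatial.transform import Rotation as Q
M=Q.from_quat(q).as_matrix();print("shift tool units",M.T@(np.r_[d,.16]-st["eef_pos"])/.02)
```

```text
yaw -0.08333443032154673 org [ 0.55900132 -0.10491033] resid [[0.0006, 0.0018], [0.0002, -0.0012], [-0.0006, -0.0014], [-0.0002, 0.0009]]
ring [-105.5    0.3] dialtop [-109.1    2. ] fin [-65.    6.1] tab [-28.1  15.3] ptr [ -9.2 -10.5] grip [30.4 84.1]
dial world [ 0.4543657  -0.09617034] grip0 [ 0.59629614 -0.02363262]
fin angle 1.419462292643024
shift tool units [ 19.46983757 -19.83060805   3.56095848]
```

move_arm:
  increments:
    - {"x":0.97,"y":-0.99}
    - {"x":0.97,"y":-0.99}
    - {"x":0.97,"y":-0.99}
    - {"x":0.97,"y":-0.99}
    - {"x":0.97,"y":-0.99}
    - {"x":0.97,"y":-0.99}
    - {"x":0.97,"y":-0.99}
    - {"x":0.97,"y":-0.99}
    - {"x":0.97,"y":-0.99}
    - {"x":0.97,"y":-0.99}
  claw: 0.1

```text
validation failed for argument at $.in...
```

move_arm:
  increments:
    - {"x":0.97,"y":-0.99}
    - {"x":0.97,"y":-0.99}
    - {"x":0.97,"y":-0.99}
    - {"x":0.97,"y":-0.99}
    - {"x":0.97,"y":-0.99}
    - {"x":0.97,"y":-0.99,"z":0.5}
    - {"x":0.97,"y":-0.99,"z":0.5}
    - {"x":0.97,"y":-0.99,"z":0.5}
    - {"x":0.97,"y":-0.99,"z":0.5}
    - {}

```text
validation failed for argument at $.in...
```

move_arm:
  increments:
    - {"x":0.97,"y":-0.99,"z":0,"ax":0,"ay":0,"az":0}
  claw: 0.1

```text
t: 0.4
eef_pos: [0.2417, -0.5839, 0.2307]
orientation: [0.984, 0.18, -0.001, 0.001]
ft_force: [0.2, 0.2, 0.6]
finger_gap: 0.0731
grip_force: 0.0
```

All six keys are needed in each row.

move_arm:
  increments:
    - {"x":0.97,"y":-0.99,"z":0,"ax":0,"ay":0,"az":0}
    - {"x":0.97,"y":-0.99,"z":0,"ax":0,"ay":0,"az":0}
    - {"x":0.97,"y":-0.99,"z":0,"ax":0,"ay":0,"az":0}
    - {"x":0.97,"y":-0.99,"z":0,"ax":0,"ay":0,"az":0}
    - {"x":0.97,"y":-0.99,"z":0,"ax":0,"ay":0,"az":0}
    - {"x":0.97,"y":-0.99,"z":0,"ax":0,"ay":0,"az":0}
    - {"x":0.97,"y":-0.99,"z":0,"ax":0,"ay":0,"az":0}
    - {"x":0.97,"y":-0.99,"z":0,"ax":0,"ay":0,"az":0}
    - {"x":0.97,"y":-0.99,"z":0,"ax":0,"ay":0,"az":0}
    - {"x":0.97,"y":-0.99,"z":0,"ax":0,"ay":0,"az":0}

```text
t: 1.4
eef_pos: [0.3549, -0.3255, 0.2315]
orientation: [0.983, 0.183, 0.0, 0.0]
ft_force: [-0.2, -0.6, -0.6]
finger_gap: 0.0467
grip_force: 0.0
```

move_arm:
  increments:
    - {"x":0.97,"y":-0.99,"z":0,"ax":0,"ay":0,"az":0}
    - {"x":0.97,"y":-0.99,"z":0,"ax":0,"ay":0,"az":0}
    - {"x":0.97,"y":-0.99,"z":0,"ax":0,"ay":0,"az":0}
    - {"x":0.97,"y":-0.99,"z":0,"ax":0,"ay":0,"az":0}
    - {"x":0.97,"y":-0.99,"z":0,"ax":0,"ay":0,"az":0}
    - {"x":0.97,"y":-0.99,"z":0,"ax":0,"ay":0,"az":0}
    - {"x":0.97,"y":-0.99,"z":0.5,"ax":0,"ay":0,"az":0}
    - {"x":0.97,"y":-0.99,"z":0.5,"ax":0,"ay":0,"az":0}
    - {"x":0,"y":0,"z":0.5,"ax":0,"ay":0,"az":0}
    - {"x":0,"y":0,"z":0,"ax":0,"ay":0,"az":0}

```text
t: 2.4
eef_pos: [0.4415, -0.1223, 0.2002]
orientation: [0.983, 0.184, -0.001, -0.001]
ft_force: [-0.9, -0.5, -0.1]
finger_gap: 0.0466
grip_force: 0.0
```

Run:
```python
from h import *
s=state();c=capture("wrist");cv2.imwrite("pics/w1.png",c["pixels"]);print(s["t"],s["eef_pos"],s["orientation"],s["joint_pos"].round(2));print({k:np.round(v,4).tolist() for k,v in c.items() if k!="pixels"})
```

```text
2.4 [ 0.44151288 -0.12234804  0.20022964] [ 9.82954814e-01  1.83843655e-01 -1.01501254e-03 -5.61169049e-04] [ 0.87  0.23 -0.74  2.04  0.19  0.94 -1.17]
{'fx': 309.7069, 'fy': 309.7069, 'cx': 318.6649, 'cy': 196.9782, 'T_tool_cam': [[-0.0013, -0.9531, -0.3025, 0.0773], [1.0, -0.0013, 0.0, -0.0011], [-0.0004, -0.3025, 0.9531, -0.142], [0.0, 0.0, 0.0, 1.0]]}
```

View pics/w1.png

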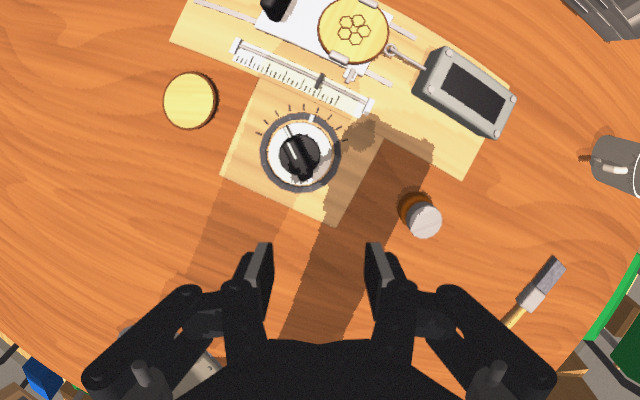

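The wrist view shows the ring centred at about (300,152) and the bright fin at (312,118). The dial's white line runs (297,148)→(288,126), the tab is at (320,77) and the pointer is at (351,74). I'll cast rays for these.

```bash
cat >> h.py <<'E'
from scipy.spatial.transform import Rotation as Q
TH=-.08333;RT=np.array([[np.cos(TH),-np.sin(TH)],[np.sin(TH),np.cos(TH)]]);O=np.array([.559,-.1049])
def wray(c,s,u,v,z):
    a=np.array([u-c["cx"],v-c["cy"]])/c["fx"];r=np.linalg.norm(a);d=np.r_[a/r*np.sin(r),np.cos(r)]
    T=np.array(c["T_tool_cam"]);M=Q.from_quat(s["orientation"]).as_matrix()
    o=s["eef_pos"]+M@T[:3,3];d=M@T[:3,:3]@d
    return (o+d*(z-o[2])/d[2])[:2]
loc=lambda p:(RT.T@(p-O)*1e3).round(1)
wld=lambda x,y:O+RT@(np.array([x,y])/1e3)
def units(s,p): return (Q.from_quat(s["orientation"]).as_matrix().T@(np.array(p)-s["eef_pos"])/.02).round(2)
E
python3 - <<'E'
from h import *
s=state();c=capture("wrist")
im=c["pixels"]
w=lambda u,v,z:loc(wray(c,s,u,v,z))
g=im[95:205,245:355];cv2.imwrite("pics/w1c.png",cv2.resize(g,None,fx=5,fy=5,interpolation=cv2.INTER_CUBIC))
# ring: dark annulus contour on whitish plate -> outer contour
for n,p in dict(ring=(300.5,152.5,.016),fin=(312,118,.025),line0=(297,148,.058),line1=(288,126,.058),tab=(320,77,.034),ptr=(351,74,.036)).items(): print(n,w(*p))
E
```

```text
ring [-103.6    0.5]
fin [-64.5   5.4]
line0 [-93.7   6. ]
line1 [-78.6  22.3]
tab [-23.7  16.1]
ptr [-7.6 -9.6]
```

View pics/w1c.png

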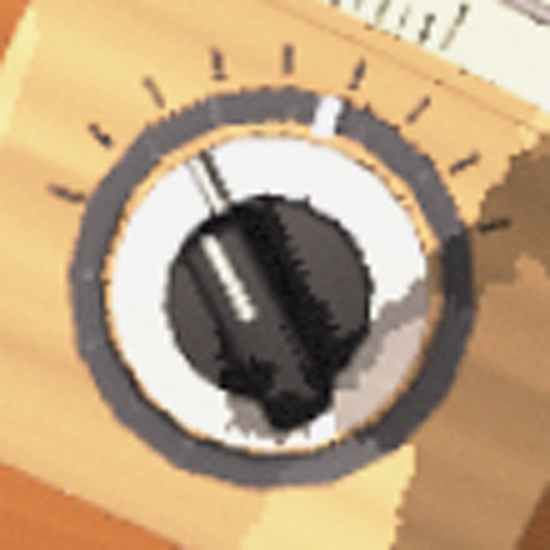

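The zoom shows the nose tip at crop (200,160), the white line (208,238)→(248,316), the fin at (328,115), and the ring spanning x 70–473 and y 87–487. I'll compute the angles from these.

Run:
```python
from h import *
s=state();c=capture("wrist")
w=lambda u,v,z:loc(wray(c,s,245+u/5-.4,95+v/5-.4,z))
cen=w(272,287,.016);n=w(200,160,.025);f=w(328,117,.022);a=w(208,238,.058);b=w(248,316,.058)
an=lambda d:np.arctan2(d[0],d[1])
print(cen,n,f,a,b,"nose",an(n-cen),np.hypot(*(n-cen)),"fin",an(f-cen),np.hypot(*(f-cen)),"line",an(a-b))
d=wld(*cen);print("d",d,units(s,np.r_[d,.10]),"psi",Q.from_quat(s["orientation"]).as_euler("xyz"))
```

```text
[-103.3    1.6] [-84.   26.4] [-65.    6.4] [-92.7  16.9] [-102.9    3.9] nose 0.6613222645732755 31.424990055686568 fin 1.4461199954982698 38.59961139700761 line 0.6652894278305356
d [ 0.45619162 -0.09470752] [ 1.19 -1.1   5.06] psi [-3.14143941e+00  7.93403354e-04  3.66851871e-01]
```

move_arm:
  increments:
    - {"x":0.6,"y":-0.54,"z":0,"ax":0,"ay":0,"az":0}
    - {"x":0.55,"y":-0.54,"z":0,"ax":0,"ay":0,"az":0}
    - {"x":0,"y":0,"z":0,"ax":0,"ay":0,"az":-0.073}
    - {"x":0,"y":0,"z":0,"ax":0,"ay":0,"az":-0.073}
    - {"x":0,"y":0,"z":0,"ax":0,"ay":0,"az":-0.073}
    - {"x":0,"y":0,"z":0.7,"ax":0,"ay":0,"az":-0.073}
    - {"x":0,"y":0,"z":0.9,"ax":0,"ay":0,"az":0}
    - {"x":0,"y":0,"z":0.9,"ax":0,"ay":0,"az":0}
    - {"x":0,"y":0,"z":0.9,"ax":0,"ay":0,"az":0}
    - {"x":0,"y":0,"z":0.6,"ax":0,"ay":0,"az":0}

```text
t: 3.55
eef_pos: [0.4557, -0.0959, 0.1206]
orientation: [0.916, 0.401, -0.0, 0.0]
ft_force: [0.3, 0.5, 0.2]
finger_gap: 0.0469
grip_force: 0.0
```

Run:
```python
from h import *
s=state();d=np.array([.4555,-.0953]);print(s["t"],s["eef_pos"],units(s,np.r_[d,.031]),"psi",np.degrees(Q.from_quat(s["orientation"]).as_euler("xyz")),s["joint_pos"].round(2))
```

```text
3.55 [ 0.45570037 -0.09587931  0.12062599] [ 0.02 -0.03  4.48] psi [-1.79997215e+02  3.87367643e-02  4.72202396e+01] [ 0.79  0.4  -0.76  2.09  0.38  0.8  -0.94]
```

move_arm:
  increments:
    - {"x":0,"y":0,"z":0.9,"ax":0,"ay":0,"az":0}
    - {"x":0,"y":0,"z":0.9,"ax":0,"ay":0,"az":0}
    - {"x":0,"y":0,"z":0.9,"ax":0,"ay":0,"az":0}
    - {"x":0,"y":0,"z":0.9,"ax":0,"ay":0,"az":0}
    - {"x":0,"y":0,"z":0.5,"ax":0,"ay":0,"az":0}
    - {"x":0,"y":0,"z":0.3,"ax":0,"ay":0,"az":0}
    - {"x":0,"y":0,"z":0,"ax":0,"ay":0,"az":0}
    - {"x":0,"y":0,"z":0,"ax":0,"ay":0,"az":0}

```text
t: 4.35
eef_pos: [0.4567, -0.0947, 0.0339]
orientation: [0.916, 0.402, 0.0, 0.0]
ft_force: [0.2, 0.2, 0.7]
finger_gap: 0.0467
grip_force: 0.0
```

move_arm:
  increments:
    - {"x":0,"y":0,"z":0,"ax":0,"ay":0,"az":0}
    - {"x":0,"y":0,"z":0,"ax":0,"ay":0,"az":0}
    - {"x":0,"y":0,"z":0,"ax":0,"ay":0,"az":0}
    - {"x":0,"y":0,"z":0,"ax":0,"ay":0,"az":0}
    - {"x":0,"y":0,"z":0,"ax":0,"ay":0,"az":0}
    - {"x":0,"y":0,"z":0,"ax":0,"ay":0,"az":0}
    - {"x":0,"y":0,"z":0,"ax":0,"ay":0,"az":0}
  claw: -1

```text
t: 5.05
eef_pos: [0.456, -0.0942, 0.0341]
orientation: [0.916, 0.402, -0.0, 0.0]
ft_force: [-3.2, 1.2, 8.3]
finger_gap: 0.0127
grip_force: 58.8
```

move_arm:
  increments:
    - {"x":0,"y":0,"z":0,"ax":0,"ay":0,"az":0.05}
    - {"x":0,"y":0,"z":0,"ax":0,"ay":0,"az":0.06}
    - {"x":0,"y":0,"z":0,"ax":0,"ay":0,"az":0.06}
    - {"x":0,"y":0,"z":0,"ax":0,"ay":0,"az":0.06}
    - {"x":0,"y":0,"z":0,"ax":0,"ay":0,"az":0.06}
    - {"x":0,"y":0,"z":0,"ax":0,"ay":0,"az":0.06}
    - {"x":0,"y":0,"z":0,"ax":0,"ay":0,"az":0.06}
    - {"x":0,"y":0,"z":0,"ax":0,"ay":0,"az":0.06}
    - {"x":0,"y":0,"z":0,"ax":0,"ay":0,"az":0.02}
    - {"x":0,"y":0,"z":0,"ax":0,"ay":0,"az":0}

```text
t: 6.05
eef_pos: [0.4563, -0.095, 0.0341]
orientation: [1.0, 0.028, 0.0, 0.001]
ft_force: [-1.2, -0.6, 6.6]
finger_gap: 0.0127
grip_force: 58.8
```

Run:
```python
from h import *
s=state();print(s["t"],s["eef_pos"],"psi",np.degrees(Q.from_quat(s["orientation"]).as_euler("xyz")),s["ft_force"],s["ft_torque"])
c=capture("wrist");cv2.imwrite("pics/w2.png",c["pixels"])
```

```text
6.05 [ 0.45633114 -0.09503393  0.03409004] psi [ 1.79927124e+02 -2.69058449e-02  3.21211143e+00] [-1.24715652 -0.63161595  6.55098186] [-0.29497556  0.41530296 -0.04092901]
```

View pics/w2.png

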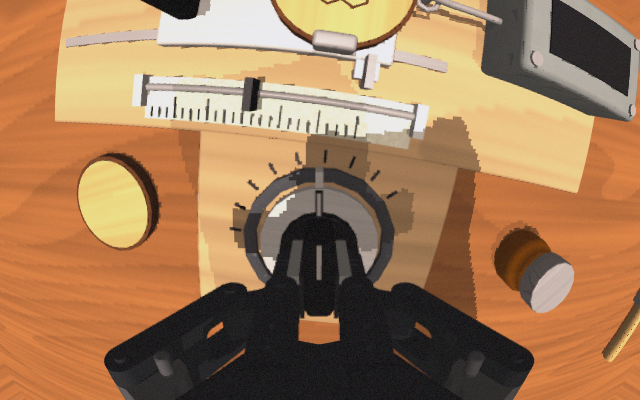

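In the wrist view the nose (319,190–215) lines up with the fin at (319,178), and the tab has moved to (251,95) on the scale. I'll release and move up towards the sled grip.

move_arm:
  increments:
    - {"x":0,"y":0,"z":0,"ax":0,"ay":0,"az":0}
    - {"x":0,"y":0,"z":0,"ax":0,"ay":0,"az":0}
    - {"x":0,"y":0,"z":0,"ax":0,"ay":0,"az":0}
    - {"x":0,"y":0,"z":0,"ax":0,"ay":0,"az":0}
    - {"x":0,"y":0,"z":-0.5,"ax":0,"ay":0,"az":0}
    - {"x":0,"y":0,"z":-1,"ax":0,"ay":0,"az":0}
    - {"x":0,"y":0,"z":-1,"ax":0,"ay":0,"az":0}
    - {"x":0,"y":0,"z":-1,"ax":0,"ay":0,"az":0}
    - {"x":0,"y":0,"z":-1,"ax":0,"ay":0,"az":0}
    - {"x":0,"y":0,"z":-1,"ax":0,"ay":0,"az":0}
  claw: 0.1

```text
t: 7.1
eef_pos: [0.4561, -0.0943, 0.1448]
orientation: [1.0, 0.029, 0.0, 0.0]
ft_force: [1.1, 0.0, -0.9]
finger_gap: 0.0466
grip_force: 0.0
```

move_arm:
  increments:
    - {"x":0.5,"y":-0.6,"z":-0.7,"ax":0,"ay":0,"az":0.044}
    - {"x":0.5,"y":-0.6,"z":0,"ax":0,"ay":0,"az":0.044}
    - {"x":0.8,"y":-0.5,"z":0,"ax":0,"ay":0,"az":0}
    - {"x":0.8,"y":-0.5,"z":0,"ax":0,"ay":0,"az":0}
    - {"x":0.6,"y":-0.3,"z":0,"ax":0,"ay":0,"az":0}
    - {"x":0.4,"y":0,"z":0,"ax":0,"ay":0,"az":0}
    - {"x":0,"y":0,"z":0,"ax":0,"ay":0,"az":0}
    - {"x":0,"y":0,"z":0,"ax":0,"ay":0,"az":0}

```text
t: 7.9
eef_pos: [0.5288, -0.049, 0.1571]
orientation: [0.999, -0.041, -0.001, 0.0]
ft_force: [-0.6, 0.6, -0.2]
finger_gap: 0.047
grip_force: 0.0
```

Run:
```python
from h import *
s=state();print(s["t"],s["eef_pos"],"psi",np.degrees(Q.from_quat(s["orientation"]).as_euler("xyz")),loc(s["eef_pos"][:2]))
c=capture("wrist");cv2.imwrite("pics/w3.png",c["pixels"])
```

```text
7.9 [ 0.52881459 -0.04898074  0.1570649 ] psi [ 1.79987358e+02  6.55624825e-02 -4.70430305e+00] [-34.7  53.2]
```

View pics/w3.png

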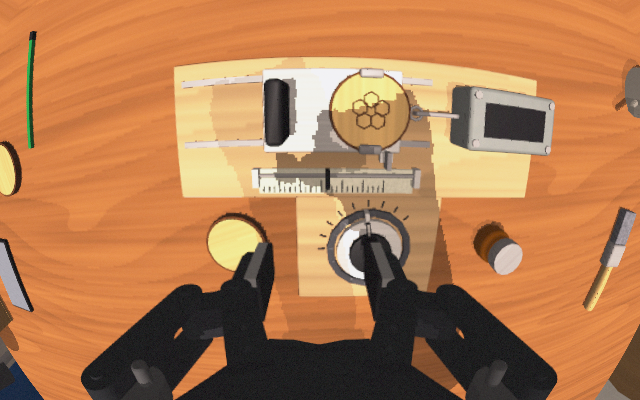

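The wrist view shows the black grip at (264–290, 78–146), the pointer near (389,160), the tab at (327,179), and the dial still at its fin. I'll measure along tester y.

```bash
cat > m.py <<'E'
from h import *
s=state();c=capture("wrist");im=c["pixels"];g=cv2.cvtColor(im,cv2.COLOR_BGR2GRAY).astype(float)
if __name__=="__main__":
    w=lambda u,v,z:loc(wray(c,s,u,v,z))
    for r in (95,112,125): print(r,g[r,258:298].astype(int).tolist())
    print("tab",g[178,318:338].astype(int).tolist());print("tabcol",g[165:192,327].astype(int).tolist())
    cv2.imwrite("pics/w3c.png",cv2.resize(im[60:200,250:430],None,fx=4,fy=4,interpolation=cv2.INTER_CUBIC))
    for v in (95,112,125):print("grip left",w(264,v,.079),"right bottom",w(290,v,.024))
    print("grip top edge",w(276,80,.079),w(276,145,.079),"tab",w(327,177,.034),"ptr",w(389,160,.036),"slice",w(370,110,.035))
E
python3 m.py
```

```text
95 [187, 188, 189, 190, 195, 149, 67, 41, 48, 44, 55, 62, 65, 70, 71, 73, 82, 83, 81, 71, 55, 48, 39, 29, 29, 16, 22, 17, 22, 26, 48, 96, 141, 138, 139, 142, 139, 140, 171, 241]
112 [195, 194, 195, 196, 204, 212, 62, 43, 39, 51, 62, 63, 70, 74, 78, 80, 77, 74, 71, 67, 53, 45, 35, 32, 25, 23, 13, 21, 27, 21, 22, 97, 137, 133, 136, 136, 135, 133, 201, 241]
125 [184, 184, 184, 185, 169, 167, 150, 31, 38, 53, 63, 70, 75, 79, 76, 72, 69, 68, 70, 65, 50, 43, 37, 36, 31, 25, 26, 20, 20, 26, 10, 87, 118, 133, 133, 133, 132, 226, 240, 240]
tab [140, 142, 143, 145, 149, 148, 119, 69, 32, 26, 29, 32, 173, 189, 186, 185, 184, 184, 183, 184]
tabcol [118, 118, 85, 49, 20, 23, 28, 26, 26, 27, 34, 26, 25, 26, 26, 24, 30, 27, 30, 28, 32, 29, 33, 40, 69, 104, 121]
grip left [47.4 92.6] right bottom [48.1 79.1]
grip left [35.2 92.8] right bottom [32.9 79.2]
grip left [25.9 93. ] right bottom [21.3 79.4]
grip top edge [57.9 83.9] [11.2 84.7] tab [-23.9  46.7] ptr [-7.7 -7.7] slice [35.5 10.4]
```

View pics/w3c.png

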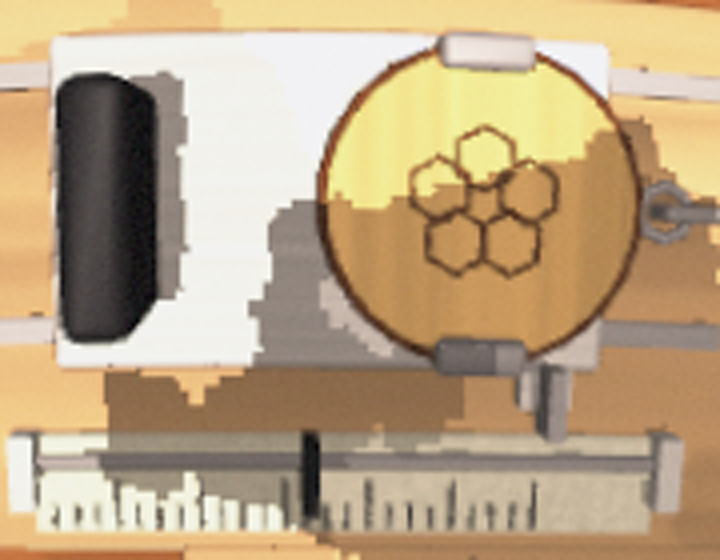

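Grip is at tester (35, 86), the pointer y is about -8 and the tab y about 46.6. So the pull is about 55 mm, which agrees with 38 × 1.44.

move_arm:
  increments:
    - {"x":0.9,"y":-0.4,"z":0,"ax":0,"ay":0,"az":0}
    - {"x":0.9,"y":-0.4,"z":0,"ax":0,"ay":0,"az":0}
    - {"x":0.9,"y":-0.4,"z":0,"ax":0,"ay":0,"az":0}
    - {"x":0.79,"y":-0.44,"z":0,"ax":0,"ay":0,"az":0}
    - {"x":0,"y":0,"z":0.7,"ax":0,"ay":0,"az":0}
    - {"x":0,"y":0,"z":0.8,"ax":0,"ay":0,"az":0}
    - {"x":0,"y":0,"z":0.8,"ax":0,"ay":0,"az":0}
    - {"x":0,"y":0,"z":0,"ax":0,"ay":0,"az":0}
    - {"x":0,"y":0,"z":0,"ax":0,"ay":0,"az":0}
  claw: 0

```text
t: 8.9
eef_pos: [0.6005, -0.0219, 0.1103]
orientation: [0.999, -0.041, -0.001, 0.0]
ft_force: [-0.0, 0.5, 1.2]
finger_gap: 0.0427
grip_force: 0.0
```

Run:
```python
from h import *
s=state();print(s["t"],s["eef_pos"],"psi",np.degrees(Q.from_quat(s["orientation"]).as_euler("xyz")),loc(s["eef_pos"][:2]),units(s,np.r_[wld(35,86),.042]),s["joint_pos"].round(2))
```

```text
8.9 [ 0.60045556 -0.02185171  0.1102834 ] psi [ 1.79984905e+02  1.34819579e-01 -4.68775286e+00] [34.4 86.2] [0.04 0.01 3.41] [ 0.36  0.57 -0.49  1.77  0.34  0.88 -1.93]
```

move_arm:
  increments:
    - {"x":0,"y":0,"z":0.7,"ax":0,"ay":0,"az":0}
    - {"x":0,"y":0,"z":0.7,"ax":0,"ay":0,"az":0}
    - {"x":0,"y":0,"z":0.7,"ax":0,"ay":0,"az":0}
    - {"x":0,"y":0,"z":0.7,"ax":0,"ay":0,"az":0}
    - {"x":0,"y":0,"z":0.6,"ax":0,"ay":0,"az":0}
    - {"x":0,"y":0,"z":0,"ax":0,"ay":0,"az":0}
    - {"x":0,"y":0,"z":0,"ax":0,"ay":0,"az":0}

```text
t: 9.6
eef_pos: [0.6016, -0.0212, 0.0429]
orientation: [0.999, -0.041, -0.0, -0.0]
ft_force: [0.7, 0.1, 0.4]
finger_gap: 0.0422
grip_force: 0.0
```

move_arm:
  increments:
    - {"x":0,"y":0,"z":0,"ax":0,"ay":0,"az":0}
    - {"x":0,"y":0,"z":0,"ax":0,"ay":0,"az":0}
    - {"x":0,"y":0,"z":0,"ax":0,"ay":0,"az":0}
    - {"x":0,"y":0,"z":0,"ax":0,"ay":0,"az":0}
    - {"x":0,"y":0,"z":0,"ax":0,"ay":0,"az":0}
    - {"x":0,"y":0,"z":0,"ax":0,"ay":0,"az":0}
    - {"x":0,"y":0,"z":0,"ax":0,"ay":0,"az":0}
  claw: -1

```text
t: 10.3
eef_pos: [0.6023, -0.0221, 0.0442]
orientation: [0.999, -0.041, 0.001, 0.0]
ft_force: [-1.0, -2.5, 6.1]
finger_gap: 0.0133
grip_force: 59.3
```

Run:
```python
from h import *
s=state();print(s["t"],s["eef_pos"],loc(s["eef_pos"][:2]),s["ft_force"])
```

```text
10.3 [ 0.60233333 -0.02209394  0.04416866] [36.3 86.1] [-1.03816219 -2.51601429  6.09189897]
```

move_arm:
  increments:
    - {"x":0,"y":-0.15,"z":0,"ax":0,"ay":0,"az":0}
    - {"x":0,"y":-0.3,"z":0,"ax":0,"ay":0,"az":0}
    - {"x":0,"y":-0.35,"z":0,"ax":0,"ay":0,"az":0}
    - {"x":0,"y":-0.35,"z":0,"ax":0,"ay":0,"az":0}
    - {"x":0,"y":-0.35,"z":0,"ax":0,"ay":0,"az":0}
    - {"x":0,"y":-0.35,"z":0,"ax":0,"ay":0,"az":0}
    - {"x":0,"y":-0.35,"z":0,"ax":0,"ay":0,"az":0}
    - {"x":0,"y":-0.2,"z":0,"ax":0,"ay":0,"az":0}
    - {"x":0,"y":-0.1,"z":0,"ax":0,"ay":0,"az":0}
    - {"x":0,"y":0,"z":0,"ax":0,"ay":0,"az":0}

```text
t: 11.3
eef_pos: [0.6062, 0.0243, 0.0441]
orientation: [0.999, -0.042, 0.0, 0.002]
ft_force: [-2.1, -10.1, 9.2]
finger_gap: 0.0132
grip_force: 59.6
```

Run:
```python
from h import *
s=state();print(s["t"],s["eef_pos"],loc(s["eef_pos"][:2]),s["ft_force"],s["finger_gap"])
c=capture("wrist");im=c["pixels"];t=capture("top")
a=cv2.resize(im[:200,180:520],None,fx=2.2,fy=2.2,interpolation=cv2.INTER_CUBIC)
cv2.imwrite("pics/w4.png",a)
```

```text
11.3 [0.60624245 0.02429488 0.04414976] [ 36.3 132.7] [ -2.05230732 -10.12195167   9.20429389] 0.013195291437609545
```

View pics/w4.png

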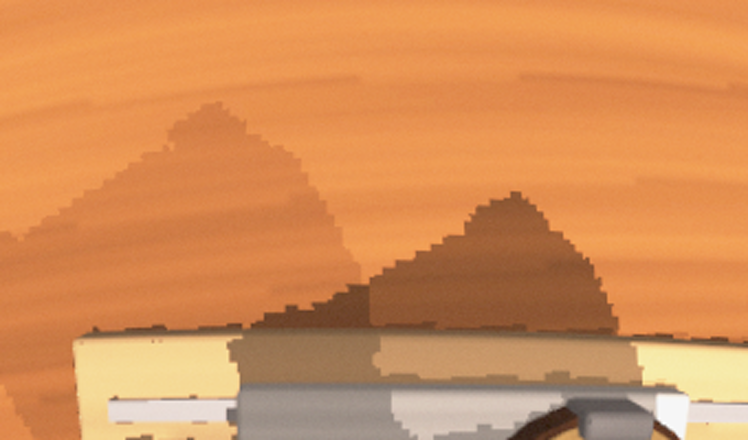

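My tenth and last picture: it shows only the table and the slice edge at (590,410), because the pointer lies below this crop. From here I'll work numerically. The TCP has moved 46.6 mm and the spring force fits that, so about 8 mm remain.

move_arm:
  increments:
    - {"x":0,"y":-0.1,"z":0,"ax":0,"ay":0,"az":0}
    - {"x":0,"y":-0.1,"z":0,"ax":0,"ay":0,"az":0}
    - {"x":0,"y":-0.1,"z":0,"ax":0,"ay":0,"az":0}
    - {"x":0,"y":-0.1,"z":0,"ax":0,"ay":0,"az":0}
    - {"x":0,"y":0,"z":0,"ax":0,"ay":0,"az":0}
    - {"x":0,"y":0,"z":0,"ax":0,"ay":0,"az":0}

```text
t: 12.0
eef_pos: [0.6068, 0.0313, 0.0442]
orientation: [0.999, -0.042, 0.0, 0.003]
ft_force: [-2.4, -10.6, 8.4]
finger_gap: 0.0133
grip_force: 59.6
```

Run:
```python
from h import *
s=state();print(s["t"],loc(s["eef_pos"][:2]),s["ft_force"].round(1))
c=capture("wrist")
g=cv2.cvtColor(c["pixels"],cv2.COLOR_BGR2GRAY)
# project tester-local points into the wrist image
def wproj(x,y,z):
    M=Q.from_quat(s["orientation"]).as_matrix();T=np.array(c["T_tool_cam"])
    p=T[:3,:3].T@(M.T@(np.r_[wld(x,y),z]-s["eef_pos"])-T[:3,3]);th=np.arctan2(np.hypot(*p[:2]),p[2]);n=p[:2]/np.hypot(*p[:2])
    return n*th*c["fx"]+[c["cx"],c["cy"]]
t=capture("top");sc=capture("scene")
for n,p in dict(tab=(-24,46.7,.034),ptr=(-8,46.7,.036),slice=(35,64,.035)).items():
    print(n,"wrist",wproj(*p).round(1),"top",np.round(proj(t,np.r_[wld(*p[:2]),p[2]]),1),"scene",np.round(proj(sc,np.r_[wld(*p[:2]),p[2]]),1))
gt=cv2.cvtColor(t["pixels"],cv2.COLOR_BGR2GRAY)
u,v=np.round(proj(t,np.r_[wld(-16,46.7),.035])).astype(int);print(u,v);print(gt[v-8:v+9,u-9:u+10])
gs=cv2.cvtColor(sc["pixels"],cv2.COLOR_BGR2GRAY)
u,v=np.round(proj(sc,np.r_[wld(-16,46.7),.035])).astype(int);print(u,v);print(gs[v-8:v+9,u-9:u+10])
```

```text
12.0 [ 36.3 139.8] [ -2.4 -10.6   8.4]
tab wrist [455.8 319.8] top [325.2 202.4] scene [306.3 210.7]
ptr wrist [462.1 303.2] top [325.4 197.8] scene [309.7 213.3]
slice wrist [450.1 245.8] top [321.1 185.6] scene [323.3 218.7]
325 200
[[124 124 127 123 129 127 129 127 128 128 127 127 127 121 123 121 119 119
  114]
 [125 125 125 126 127 129 127 127 125 126 126 127 125 124 125 124 118 118
  117]
 [121 124 127 125 126 125 123 128 126 125 127 124 128 126 123 123 124 117
  121]
 [119 121 124 125 124 126 127 129 125 127 128 124 127 124 127 127 128 114
  114]
 [121 123 122 127 124 124 130 125 127 127 126 129 128 129 119 116 119  93
   71]
 [119 122 124 123 130 127 126 126 123 126 127 132 122 118  76  75  43  47
   48]
 [120 121 121 127 120 125 126 132 130 132 122 120  83  49  41  47  48  53
   51]
 [117 123 121 122 119 123 128 128 125 120  84  49  54  49  51  50  51  67
   71]
 [120 117 120 123 125 124 127 119  89  57  47  51  54  57  55  85  83 106
  118]
 [116 120 118 119 123 129 124  73  47  46  50  50  65  84  91 132 127 130
  128]
 [113 117 117 121 124 124  81  52  52  46  53  65  90 1
[... 1198 characters left out ...]
  43  68 111 126 142 157 139 126 122 122 114
  108]
 [154 144 153 164 161 134  80  58  60  93 115 135 139 128 114 106 110 111
  120]
 [159 153 152 167 175 153 110  89  62  80  92 110 122 127 107 106 118 129
  144]
 [168 173 155 158 154 135 125 136 112 105  92  89 102 118 104 131 138 147
  145]
 [178 177 158 134 136 143 136 148 143 133 127 102  94 110 115 141 144 146
  147]
 [161 153 137 142 155 157 134 134 138 134 146 139 124 106 130 141 143 143
  143]
 [131 132 147 155 155 144 135 139 133 125 148 163 150 105 134 141 142 142
  136]
 [125 149 157 147 140 141 139 139 131 126 155 166 150 104 131 138 139 142
  138]
 [149 157 144 138 141 139 138 136 132 125 141 156 148  99 118 134 136 139
  143]]
```

The sled is at 53.7 mm. Three estimates of the target (camera, dial angle, screw ratio) give 54.4–55 mm, and the scene patch shows the pointer right beside the tab. I'll nudge it slightly and hold.

move_arm:
  increments:
    - {"x":0,"y":-0.04,"z":0,"ax":0,"ay":0,"az":0}
    - {"x":0,"y":0,"z":0,"ax":0,"ay":0,"az":0}
    - {"x":0,"y":0,"z":0,"ax":0,"ay":0,"az":0}
    - {"x":0,"y":0,"z":0,"ax":0,"ay":0,"az":0}
    - {"x":0,"y":0,"z":0,"ax":0,"ay":0,"az":0}
    - {"x":0,"y":0,"z":0,"ax":0,"ay":0,"az":0}
    - {"x":0,"y":0,"z":0,"ax":0,"ay":0,"az":0}
    - {"x":0,"y":0,"z":0,"ax":0,"ay":0,"az":0}
    - {"x":0,"y":0,"z":0,"ax":0,"ay":0,"az":0}
    - {"x":0,"y":0,"z":0,"ax":0,"ay":0,"az":0}

```text
t: 13.15
eef_pos: [0.6069, 0.0319, 0.0442]
orientation: [0.999, -0.042, 0.0, 0.003]
ft_force: [-2.4, -11.3, 8.5]
finger_gap: 0.0132
grip_force: 59.6
```

Run:
```python
from h import *
s=state();print(s["t"],loc(s["eef_pos"][:2]),s["ft_force"].round(1))
c=capture("wrist");g=cv2.cvtColor(c["pixels"],cv2.COLOR_BGR2GRAY)
np.set_printoptions(linewidth=220)
print(g[280:345:3,425:500:3])
sc=capture("scene");h=cv2.cvtColor(sc["pixels"],cv2.COLOR_BGR2HSV)
print(h[203:216,300:316,1])
```

```text
13.15 [ 36.4 140.3] [ -2.4 -11.3   8.5]
[[162 161 166 166 170 173 173 170 169 170 175 174 168 165 170 170  93 159 159 160 162 162 160 160 162]
 [164 158 164 165 171 174 171 171 174 171 174 173 167 166 165  77 162 162 161 162 161 162 162 162 161]
 [164 159 166 167 171 171 167 160 159 154 168 169 166 102 119 163 160 162 161 161 164 163 165 164 163]
 [137 155  90  88  90  93  92  93  99  99  99  99  82 127 165 162 163 163 166 164 167 167 167 170 169]
 [ 34  46 108 119 125 124 129 131 130 132 139  83  87  91 153 171 171 170 170 170 161 131 134 134 126]
 [ 34  36  30  93 143 145 145 143 145 142 143  79  80 138 142 139 127 134 140 150 171 192 205 213 211]
 [ 30  35  38  36  31 117 142 139 139 134 123  78  86 144 190 210 212 209 207 205 207 174 208 206 199]
 [ 39  30  33  35  32  35  44 117  26  76  77  78 127 142 208 208 167 155 123  86  97 110 118 125 134]
 [ 37  35  30  34  31  35  35  32  30  65  78  81 142 140 113 117 129 135 138 141 141 145 165 186 200]
 [ 32  36  34  39  31  35  36  36  36  34  62  78 145 142 149 160 164 192 206 207 182 209 209 207 206]
 [ 35  38  38  31  34  32  32 
[... 1378 characters left out ...]
 113  80  46  40  29  27  39]
 [110 109 107 110 110 110 110 107 106  91  61  41  43  40  42  42]
 [110 109 110 110 108 108 101  83  75  60  55  50  53  50  49  47]
 [108 108 109 110 109 102  79  58  50  50  50  54  49  45  48  51]
 [108 108 108 110 104  88  65  50  49  50  50  47  43  45  50  55]
 [108 106 104  90  78  92  62  53  50  46  43  43  47  50  56  69]
 [103  82  70  63  59 101 103  58  49  41  40  48  53  60  64  61]
 [ 87  63  50  52  57  89 109  74  44  38  46  52  71  83  57  38]
 [ 65  51  51  51  52  60  69  77  46  46  47  67  97 101  52  48]
 [ 52  50  49  50  47  44  56  71  52  47  49  69 102 113 100  96]
 [ 50  51  49  46  45  47  54  57  45  46  49  61  88 116 119 114]]
```

The wrist patch shows the pointer fin at about column 460, where lining up with the tab predicts 462. I'll hold a little longer, then ease it home.

move_arm:
  increments:
    - {"x":0,"y":0,"z":0,"ax":0,"ay":0,"az":0}
    - {"x":0,"y":0,"z":0,"ax":0,"ay":0,"az":0}
    - {"x":0,"y":0,"z":0,"ax":0,"ay":0,"az":0}
    - {"x":0,"y":0,"z":0,"ax":0,"ay":0,"az":0}
    - {"x":0,"y":0,"z":0,"ax":0,"ay":0,"az":0}
    - {"x":0,"y":0,"z":0,"ax":0,"ay":0,"az":0}
    - {"x":0,"y":0,"z":0,"ax":0,"ay":0,"az":0}
    - {"x":0,"y":0,"z":0,"ax":0,"ay":0,"az":0}

```text
t: 14.05
eef_pos: [0.6069, 0.0319, 0.0441]
orientation: [0.999, -0.042, 0.0, 0.003]
ft_force: [-2.4, -11.3, 9.2]
finger_gap: 0.0132
grip_force: 59.6
```

move_arm:
  increments:
    - {"x":0,"y":0.1,"z":0,"ax":0,"ay":0,"az":0}
    - {"x":0,"y":0.2,"z":0,"ax":0,"ay":0,"az":0}
    - {"x":0,"y":0.2,"z":0,"ax":0,"ay":0,"az":0}
    - {"x":0,"y":0.2,"z":0,"ax":0,"ay":0,"az":0}
    - {"x":0,"y":0.2,"z":0,"ax":0,"ay":0,"az":0}
    - {"x":0,"y":0.2,"z":0,"ax":0,"ay":0,"az":0}
    - {"x":0,"y":0.2,"z":0,"ax":0,"ay":0,"az":0}
    - {"x":0,"y":0.2,"z":0,"ax":0,"ay":0,"az":0}
    - {"x":0,"y":0.2,"z":0,"ax":0,"ay":0,"az":0}
    - {"x":0,"y":0.2,"z":0,"ax":0,"ay":0,"az":0}

```text
t: 15.05
eef_pos: [0.6039, -0.0033, 0.0442]
orientation: [0.999, -0.042, 0.0, 0.001]
ft_force: [-1.7, -4.9, 7.3]
finger_gap: 0.0137
grip_force: 59.5
```

move_arm:
  increments:
    - {"x":0,"y":0.2,"z":0,"ax":0,"ay":0,"az":0}
    - {"x":0,"y":0.2,"z":0,"ax":0,"ay":0,"az":0}
    - {"x":0,"y":0.2,"z":0,"ax":0,"ay":0,"az":0}
    - {"x":0,"y":0.15,"z":0,"ax":0,"ay":0,"az":0}
    - {"x":0,"y":0.1,"z":0,"ax":0,"ay":0,"az":0}
    - {"x":0,"y":0.1,"z":0,"ax":0,"ay":0,"az":0}
    - {"x":0,"y":0.07,"z":0,"ax":0,"ay":0,"az":0}
    - {"x":0,"y":0.03,"z":0,"ax":0,"ay":0,"az":0}
    - {"x":0,"y":0,"z":0,"ax":0,"ay":0,"az":0}
    - {"x":0,"y":0,"z":0,"ax":0,"ay":0,"az":0}

```text
t: 16.05
eef_pos: [0.6023, -0.0221, 0.0442]
orientation: [0.999, -0.041, 0.001, 0.0]
ft_force: [-0.7, -2.8, 6.3]
finger_gap: 0.0133
grip_force: 59.4
```

Run:
```python
from h import *
s=state();print(s["t"],loc(s["eef_pos"][:2]),s["ft_force"].round(1))
```

```text
16.05 [36.3 86.1] [-0.7 -2.8  6.3]
```

move_arm:
  increments:
    - {"x":0,"y":0.05,"z":0,"ax":0,"ay":0,"az":0}
    - {"x":0,"y":0.05,"z":0,"ax":0,"ay":0,"az":0}
    - {"x":0,"y":0.05,"z":0,"ax":0,"ay":0,"az":0}
    - {"x":0,"y":0,"z":0,"ax":0,"ay":0,"az":0}
    - {"x":0,"y":0,"z":0,"ax":0,"ay":0,"az":0}

```text
t: 16.55
eef_pos: [0.6024, -0.0222, 0.0442]
orientation: [0.999, -0.04, 0.001, -0.001]
ft_force: [-0.8, 5.1, 5.4]
finger_gap: 0.0134
grip_force: 59.5
```

Run:
```python
from h import *
s=state();print(s["t"],loc(s["eef_pos"][:2]),s["ft_force"].round(1))
```

```text
16.55 [36.3 86.1] [-0.8  5.1  5.4]
```

The sled is firmly on its stop: 3 mm more commanded travel gave no motion, and the force reversed. I'll release it and lift away.

move_arm:
  increments:
    - {"x":0,"y":-0.08,"z":0,"ax":0,"ay":0,"az":0}
    - {"x":0,"y":0,"z":0,"ax":0,"ay":0,"az":0}

```text
t: 16.75
eef_pos: [0.6024, -0.0221, 0.0442]
orientation: [0.999, -0.04, 0.001, -0.0]
ft_force: [-0.8, 0.5, 6.4]
finger_gap: 0.0133
grip_force: 59.6
```

move_arm:
  increments:
    - {"x":0,"y":0,"z":0,"ax":0,"ay":0,"az":0}
    - {"x":0,"y":0,"z":0,"ax":0,"ay":0,"az":0}
    - {"x":0,"y":0,"z":0,"ax":0,"ay":0,"az":0}
    - {"x":0,"y":0,"z":0,"ax":0,"ay":0,"az":0}
    - {"x":0,"y":0,"z":0,"ax":0,"ay":0,"az":0}
    - {"x":0,"y":0,"z":-0.5,"ax":0,"ay":0,"az":0}
    - {"x":0,"y":0,"z":-0.9,"ax":0,"ay":0,"az":0}
    - {"x":0,"y":0,"z":-0.9,"ax":0,"ay":0,"az":0}
    - {"x":0,"y":0,"z":-0.9,"ax":0,"ay":0,"az":0}
    - {"x":0,"y":0,"z":-0.9,"ax":0,"ay":0,"az":0}
  claw: 0

```text
t: 17.75
eef_pos: [0.6017, -0.0229, 0.1268]
orientation: [0.999, -0.041, 0.0, -0.0]
ft_force: [0.9, -0.1, -0.3]
finger_gap: 0.0426
grip_force: 0.0
```

move_arm:
  increments:
    - {"x":-0.9,"y":0.4,"z":-0.6,"ax":0,"ay":0,"az":0}
    - {"x":-0.9,"y":0.4,"z":-0.6,"ax":0,"ay":0,"az":0}
    - {"x":-0.9,"y":0.4,"z":0,"ax":0,"ay":0,"az":0}
    - {"x":-0.8,"y":0.44,"z":0,"ax":0,"ay":0,"az":0}
    - {"x":0,"y":0,"z":0,"ax":0,"ay":0,"az":0}
    - {"x":0,"y":0,"z":0,"ax":0,"ay":0,"az":0}
    - {"x":0,"y":0,"z":0,"ax":0,"ay":0,"az":0}

```text
t: 18.45
eef_pos: [0.5303, -0.0495, 0.1499]
orientation: [0.999, -0.04, 0.001, -0.0]
ft_force: [-0.9, 0.2, -0.1]
finger_gap: 0.0423
grip_force: 0.0
```

Run:
```python
from h import *
s=state();print(s["t"],s["eef_pos"],s["finger_gap"]);c=capture("wrist");g=cv2.cvtColor(c["pixels"],cv2.COLOR_BGR2GRAY)
o=cv2.cvtColor(cv2.imread("pics/w3.png"),cv2.COLOR_BGR2GRAY)
for n,(x0,x1,y0,y1) in dict(grip=(255,300,70,155),tab=(318,337,162,195),fin_nose=(355,380,205,235),jar=(465,530,220,280)).items():
    r=cv2.matchTemplate(g[y0-20:y1+20,x0-20:x1+20],o[y0:y1,x0:x1],cv2.TM_CCOEFF_NORMED);_,m,_,l=cv2.minMaxLoc(r);print(n,round(m,3),l[0]-20,l[1]-20)
```

```text
18.45 [ 0.53031715 -0.04948791  0.14986681] 0.042271188672134065
grip 0.955 -1 3
tab 0.961 0 4
fin_nose 0.948 1 5
jar 0.988 3 5
```

The grip, tab, dial and jar are all where they were, apart from a small shift in the view caused by the camera being 7 mm lower.

```bash
python3 -c "
from rig import *
print(sign_off())"
```

```text
the job is handed in; nothing more can be done
None
```

I turned the dial to its fin, pulled the sled about 54 mm to line up with the tab, held it there for over a second, and eased it home against its stop. The job is handed in; sign-off gave no verdict, and I lined the pointer up with the tab from measurements, since the gripper hid the tab during the pull.

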